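# Home the distribution valve, then count four clicks

### The arm

A 6-joint arm with a two-finger parallel gripper is mounted at the origin on the work surface. World frame = base frame: x ahead of the robot, y to its left, z up, the work surface at z = 0. Lengths are in m, angles in rad, forces in N, time in s.
With the tool pointing down it reaches from about 0.325 to 0.925 m from the base axis. Payload 3.1 kg.
Tool frame: the origin (TCP) lies between the finger pads; the fingertips stand 25 mm ahead of it and the grasp point (between the pads) lies 6 mm ahead of it (r.finger_overhang is the distance from the TCP to the fingertips, in m); z points along the fingers, y is the direction in which the jaws open and shut (so a half turn about z gives the same grasp; the last joint's range is limited). The gripper opens to 85 mm and grips with 20 to 120 N. Pads are 22 mm wide; open, the fingers measure 114 mm over their backs; the gripper's body (76 mm by 85 mm) begins 54 mm behind the grasp point. The pads swing forward as they close: fully open they stand 13 mm farther back than shut.
Start: joints at [-1.439, 0.217, 1.613, -0, 1.311, -0.112], TCP at [0.151, -0.607, 0.256] pointing down, gripper open.
Joint ranges: [-2.75, 2.75], [-0.78, 2.1], [0.31, 2.55], [-1.13, 4.27], [0.13, 2.63], [-2.58, 2.58]. Speed limits (rad/s): [2.79, 2.79, 3.14, 3.14, 3.14, 3.14].

### API

Orientations are given as a 3x3 rotation matrix whose columns are the frame's x, y, z axes.
In Python, from cell import r gives the robot as it stands. The module is installed in compiled form; this text tells all that it offers.
- The arm moves only by the tool drive_tool, never from a script. Its argument "series" is a list of rows, each an object of numbers: "tx", "ty", "tz": the shift along the world's x, y, z in m; "wx", "wy", "wz": the turn, a rotation vector about the world's x, y, z in rad; "hand": the opening in per cent of the stroke, from 0 (shut) to 100 (fully open). In form: [{"tx": .., "ty": .., "tz": .., "wx": .., "wy": .., "wz": .., "hand": ..}, ...]. A call has 1 to 10 rows; each row shifts and turns the pose as measured when the row begins; what a row does not reach is not made up. A row lasts 1/12 s, in which the tool goes at most 41.7 mm and 7.16 degrees, less where a joint would pass 70% of its speed; a pose out of reach is approached as far as the arm can. A call with a gripper value outside its range is refused whole. The fingers move at their own pace and stop on an object; the grip force is fixed at half the most. Time passes only in rows, so rows that do not move let the fingers close. It gives the time, the measured TCP pose, the force and the opening at its end, in the units of the state.
- r.read_state(): the state, without advancing time (a new reading comes with each control period).
- r.camera(name): name is "scene" or "top"; returns a dict with "frame" (400x640x3 uint8, red, green, blue), "intrinsics" (3x3 intrinsics, pixels), "R" (3x3) and "t" (3): a world point X has camera coordinates R X + t. Camera axes: x right, y down, z forward; pixel columns grow to the right and rows downward; lengths in m; the calibration is good to about 2 mm. A picture is of the moment at which its call begins. There is no depth.
- r.sign_off(): hands the job in, once; it reports no verdict.
The state is a dict: "clock": time; "joints": joint angles; "qvel": joint speeds; "effort": joint torques, N m; "ee_pos": TCP position; "orientation": TCP orientation; "ft_force": force on the tool from outside, world axes, zero at the start; "wrist_torque": the same for the moment, N m; "finger_gap": finger opening in m.
Only numpy, scipy, OpenCV 4.12 (cv2) and the standard library are available. Lean on these libraries where they do the work, as an engineer would, in place of code of your own. Each camera call takes 0.05 s, during which the arm holds its last target.

### The job

Swing the lever of the distribution valve back anticlockwise (seen from above) to its end stop at the red dot, then turn it clockwise exactly four clicks, so that it rests in the fourth notch after the stop, and let go. Never let it go past that fourth notch to the fifth, and leave everything else on the bench where it stands.

Things in the scene. Friction and masses are not known exactly. Their poses are not given: they have to be found in the camera images.
- valve: distribution valve, fixed: blue plate 200 x 200 x 12 mm, black drum 120 mm across, flat top 75 mm above the table; eight grey hose barbs reach 94 mm from the axis, 45 mm above the table. Origin on the drum's axis at table height; z up. Directions below are angles from its x axis, anticlockwise from above. Its place and yaw vary.
- valve_axis (a point): point on the lever's vertical turning axis, 100 mm above the table. Nothing of the valve but the red post is higher than 102 mm; two steel stop pins stand beyond the first and last dots, 50 mm from the axis, tops 99 mm above the table.
- stop_dot (a point): red dot, 8 mm, on the drum's top, 53 mm from the axis, direction +105 degrees: the notch at the end stop. Seven white dots follow it clockwise at 75, 45, 15, -15, -45, -75 and -105 degrees, one for each further notch.
- lever_post (a point): centre of the upright red round post at the lever's end, 130 mm above the table, 80 mm from the axis. 20 mm across, free from 98 to 152 mm above the table: push it sideways or pinch it from above. The aluminium lever bar under it is 18 mm wide, reaches from 10 mm behind the axis to 90 mm in front, 88 to 98 mm above the table.
- selector (a joint): lever angle, rad: 0 in the first notch at the stop (red dot), growing clockwise from above; post direction = 105 degrees minus this. Notches 0 to 7, every 30 degrees (0.5236); hard stops 0.05 rad beyond the end ones. A spring pulls it into the nearest notch: past half-way it snaps on into the next. About 5 N on the post starts each click. Starts in notch 1, 2 or 3.
- beaker: loose glass beaker, 84 mm wide, 100 mm tall; origin at the centre of its underside. Bystander.
- reagent_bottle: loose amber jar with a blue cap, 60 mm wide, 100 mm tall; origin at the centre of its underside. Bystander.
- spatula: loose spatula, 180 mm long, lying on the table to the left; origin under its middle. Bystander.
- dish: loose shallow glass bowl, 100 mm wide, 40 mm tall; origin at the centre of its underside. Bystander.
- wash_bottle: loose white bottle with a red cap, 64 mm wide, 150 mm tall; origin at the centre of its underside. Bystander on the right.

How it is judged:
On the way, in this order (a step that is already met when the one before it is completed fails the run):
1. the lever is back in the first notch, at its end stop (value of joint selector below 0.12 rad), for 0.1 s.
2. the lever is in the fourth notch after the stop (value of joint selector between 1.9544 and 2.2344 rad), for 0.2 s.
At the end, for the whole second after the job is handed in: After having been at the stop (selector below 0.12 rad), the lever rests, released, in the fourth notch: selector 2.094 +- 0.14 rad (all of step 2 and velocity of joint selector between -0.1 and 0.1 rad/s); the robot touches nothing.
It fails at once if the lever goes past the fourth notch and over into the fifth (value of joint selector above 2.38237 rad).
It fails at once if a bystander is shifted by more than 30 mm (distance of any of beaker, reagent_bottle, spatula, dish, wash_bottle from where it was at the start of the episode above 0.03 m).
It fails at once if a beaker, dish, jar or bottle is knocked over (angle between any of beaker, reagent_bottle, dish, wash_bottle's own z axis and vertical above 0.5 rad).
It also fails if it takes over 61 s, if anything falls off the work surface, if the arm or the gripper's body presses on something with over 40 N, if the wrist force passes 120 N, or if a joint passes its speed limit or range.

## Working session

There is one attempt and no reset: what is moved stays moved. The work goes in short steps, Python scripts to look and compute and a tool call to move; the robot and the scene stay as the last step left them, time stands still between calls to the robot, and variables do not carry over. Pictures are saved under pics/ and viewed, and the job is handed in when it is done.

Besides the shell and the picture viewer there is one more tool, called by a JSON object that holds its "op" and its "data", one argument or row to a line. drive_tool: Moves the arm, as the interface text tells. Its arguments: {"type":"object","properties":{"series":{"type":"array","items":{"type":"object","properties":{"tx":{"type":"number"},"ty":{"type":"number"},"tz":{"type":"number"},"wx":{"type":"number"},"wy":{"type":"number"},"wz":{"type":"number"},"hand":{"type":"number"}}}}},"required":["series"]}

```bash
mkdir -p pics; python3 - <<'E'
from cell import r
import cv2,numpy as np
for n in ("scene","top"):
    c=r.camera(n); cv2.imwrite(f"pics/{n}0.png",c["frame"][:,:,::-1])
    np.savez(f"{n}0.npz",**c)
    print(n,c["intrinsics"].tolist(),c["R"].round(4).tolist(),c["t"].round(4).tolist())
s=r.read_state(); print(s["clock"],s["ee_pos"],s["orientation"],s["ft_force"],s["finger_gap"])
E
```

```text
scene [[401.66102804280087, 0.0, 315.63941310334246], [0.0, 401.66102804280087, 206.1177115287421], [0.0, 0.0, 1.0]] [[0.0565, 0.9983, 0.0115], [0.6381, -0.0273, -0.7695], [-0.7679, 0.0509, -0.6385]] [0.041, -0.2461, 1.7979]
top [[385.91073626829996, 0.0, 322.3578514980268], [0.0, 385.91073626829996, 200.42624749034462], [0.0, 0.0, 1.0]] [[0.0173, -0.9998, 0.0079], [-0.9987, -0.0177, -0.0472], [0.0473, -0.0071, -0.9989]] [-0.0731, 0.508, 1.0678]
0.1 [ 0.15082846 -0.60581853  0.2550855 ] [[ 9.70416065e-01  2.41438574e-01 -2.74559192e-04]
 [ 2.41438593e-01 -9.70413672e-01  2.17049823e-03]
 [ 2.57606004e-04 -2.17257554e-03 -9.99997607e-01]] [ 0.147705   -0.03925932 -0.60947747] 0.08530764319214372
```

```bash
ls pics
```

```text
scene0.png
top0.png
```

View pics/top0.png

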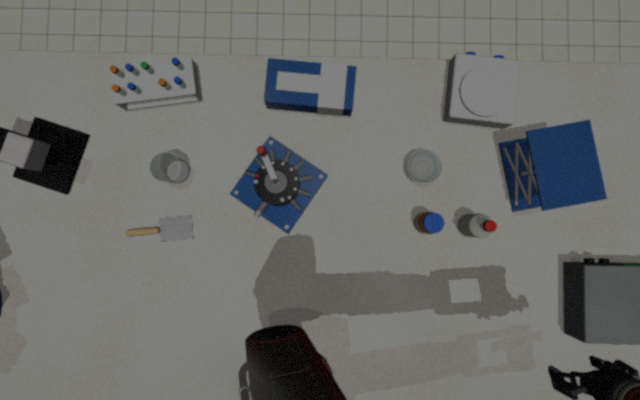

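View pics/scene0.png

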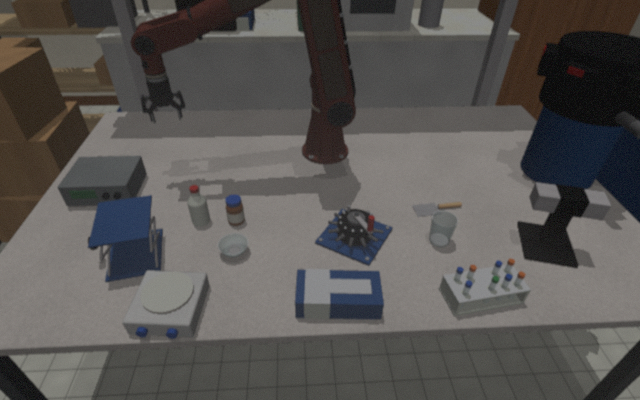

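The top view shows the valve at about (278,184), the post at about (262,150), the beaker at (175,168), the dish at (422,166) and the spatula at (160,229). I'll zoom in and measure.

```bash
cat > h.py <<'E'
import cv2,numpy as np
def ray(c,uv,z):
    K,R,t=c["intrinsics"],c["R"],c["t"]
    d=R.T@np.linalg.inv(K)@np.array([uv[0],uv[1],1.]); o=-R.T@t
    return o+d*(z-o[2])/d[2]
def proj(c,X):
    p=c["intrinsics"]@(c["R"]@np.asarray(X,float)+c["t"]); return p[:2]/p[2]
def red(f,roi):
    x0,y0,x1,y1=roi; h=cv2.cvtColor(f[y0:y1,x0:x1],cv2.COLOR_RGB2HSV)
    m=(((h[...,0]<8)|(h[...,0]>172))&(h[...,1]>130)&(h[...,2]>60)).astype(np.uint8)
    n,l,s,ce=cv2.connectedComponentsWithStats(m)
    return [(ce[i]+[x0,y0],s[i].tolist()) for i in range(1,n)]
def white(f,roi):
    x0,y0,x1,y1=roi; g=cv2.cvtColor(f[y0:y1,x0:x1],cv2.COLOR_RGB2GRAY)
    return g
E
python3 - <<'E'
from h import *
c=dict(np.load("top0.npz")); s=dict(np.load("scene0.npz"))
f=c["frame"][130:240,225:335]; cv2.imwrite("pics/topz.png",cv2.resize(f,None,fx=5.4,fy=5.4,interpolation=cv2.INTER_CUBIC)[:,:,::-1])
f=s["frame"][195:270,305:405]; cv2.imwrite("pics/scz.png",cv2.resize(f,None,fx=7,fy=7,interpolation=cv2.INTER_CUBIC)[:,:,::-1])
print(red(c["frame"],(225,130,335,240))); print(red(s["frame"],(305,195,405,270)))
h=cv2.cvtColor(c["frame"],cv2.COLOR_RGB2HSV)
m=np.zeros((400,640),np.uint8); m[125:240,220:340]=cv2.inRange(h,(100,120,40),(125,255,255))[125:240,220:340]
p=cv2.findNonZero(m); rr=cv2.minAreaRect(p); print(rr)
b=cv2.boxPoints(rr); W=np.array([ray(c,q,.012) for q in b]); print(W.round(4),W.mean(0), np.linalg.norm(np.diff(W,axis=0),axis=1))
E
```

```text
[(array([260.35714286, 149.9047619 ]), [32, 17, 8, 7, 42]), (array([256.90909091, 175.36363636]), [31, 44, 3, 4, 11])]
[(array([370.88235294, 217.41176471]), [64, 21, 5, 4, 17]), (array([370., 224.]), [65, 29, 1, 1, 1])]
((278.2341003417969, 184.55014038085938), (69.3270034790039, 68.88389587402344), 34.33021926879883)
[[ 0.5242  0.1939  0.012 ]
 [ 0.6867  0.0892  0.012 ]
 [ 0.579  -0.074   0.012 ]
 [ 0.4179  0.0316  0.012 ]] [0.55192584 0.06016063 0.012     ] [0.19332055 0.1955364  0.19261475]
```

View pics/topz.png

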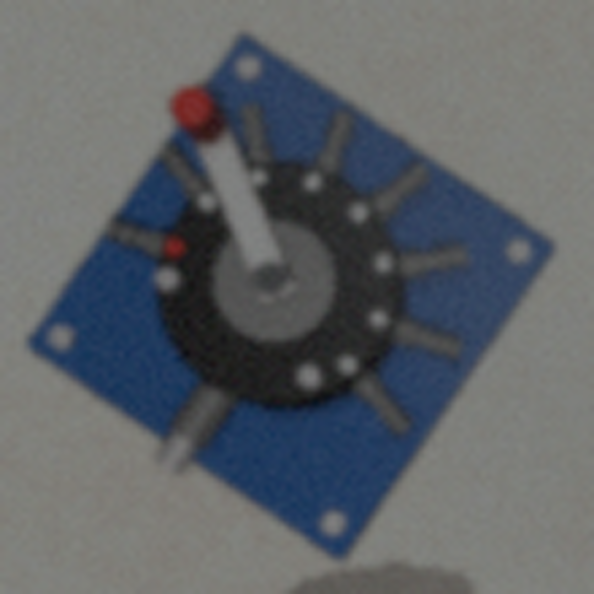

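View pics/scz.png

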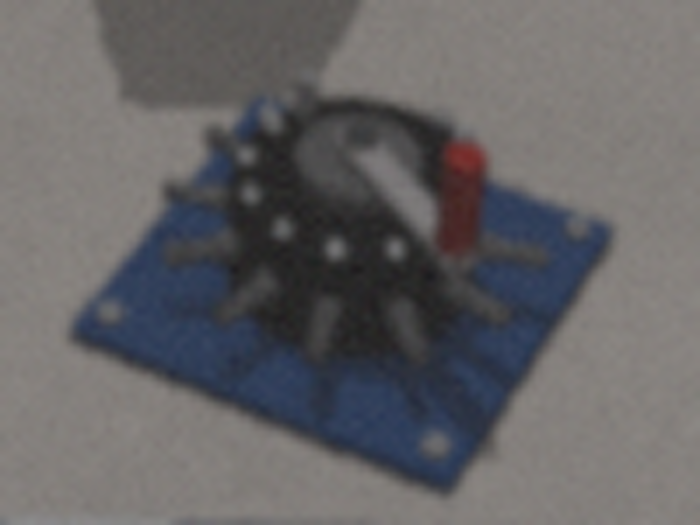

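```bash
python3 - <<'E'
from h import *
c=dict(np.load("top0.npz")); s=dict(np.load("scene0.npz"))
D=np.array([(175,247),(207,201),(258,177),(313,182),(359,212),(384,263),(378,319),(347,365)])/5.4+[225,130]-.4
W=np.array([ray(c,d,.0755)[:2] for d in D])
from scipy.optimize import least_squares
a=np.radians([105,75,45,15,-15,-45,-75,-105])
def m(p): return p[:2]+.053*np.c_[np.cos(a+p[2]),np.sin(a+p[2])]
S=least_squares(lambda p:(m(p)-W).ravel(),[.55,.06,0.5]); print(S.x[:2],np.degrees(S.x[2]),(m(S.x)-W).round(4))
for z,uv in((.152,np.array([193,107])/5.4+[225,130]-.4),(.130,(260.36,149.9)),):
    P=ray(c,uv,z)[:2]; d=P-S.x[:2]; print(P,np.linalg.norm(d),105-(np.degrees(np.arctan2(d[1],d[0])-S.x[2])))
for n in(1,2,3,4,0):
    b=np.radians(105-30*n)+S.x[2]; P=S.x[:2]+.08*np.array([np.cos(b),np.sin(b)])
    print(n,P.round(4),np.degrees(b).round(1),proj(c,[*P,.152]).round(1),proj(s,[*P,.152]).round(1))
# axis in scene: lever bar hub pixel
print(proj(s,[*S.x[:2],.1]), "scene post top seen", np.array([465,155])/7+[305,195])
print(ray(c,(175,180),0),ray(c,(422,166),.04))
E
```

```text
[0.55266829 0.05978809] -33.4240335158942 [[ 0.      0.0002]
 [ 0.0001  0.0002]
 [ 0.0001  0.0003]
 [ 0.0004 -0.0002]
 [-0.0004 -0.0002]
 [-0.0001  0.0002]
 [ 0.     -0.0005]
 [-0.0001 -0.    ]]
[0.62486826 0.09079247] 0.07857549612356764 48.33613442142925
[0.62755265 0.09416548] 0.08239825256583741 46.91739005094457
1 [0.6125 0.1129] 41.6 [251.2 154.3] [377.4 214.1]
2 [0.631  0.0758] 11.6 [266.5 147. ] [366.4 218.5]
3 [0.6286 0.0345] -18.4 [283.4 148.3] [352.7 218.3]
4 [ 6.058e-01 -1.000e-04] -48.4 [297.3 157.9] [340.6 213.7]
0 [0.578  0.1357] 71.6 [241.5 168.1] [382.6 206.7]
[356.34913075 214.65804157] scene post top seen [371.42857143 217.14285714]
[0.56020548 0.35356087 0.        ] [ 0.60723485 -0.33572576  0.04      ]
```

The dots fit to under 0.5 mm. But the lever reads about 48°, between notches 1 and 2, in both cameras. I'll look again to see whether it was still moving.

```bash
python3 - <<'E'
from h import *
from cell import r
c=r.camera("top"); s=r.camera("scene")
print(red(c["frame"],(225,130,335,240))); print(red(s["frame"],(305,195,405,270)))
f=c["frame"][130:240,225:335]; cv2.imwrite("pics/topz1.png",cv2.resize(f,None,fx=5.4,fy=5.4,interpolation=cv2.INTER_CUBIC)[:,:,::-1])
st=r.read_state();print(st["clock"])
E
```

```text
[(array([260.44186047, 149.88372093]), [32, 17, 8, 7, 43]), (array([256.90909091, 175.36363636]), [31, 44, 3, 4, 11])]
[(array([371.        , 217.52941176]), [64, 21, 5, 5, 17]), (array([370., 226.]), [65, 31, 1, 1, 1])]
0.2
```

View pics/topz1.png

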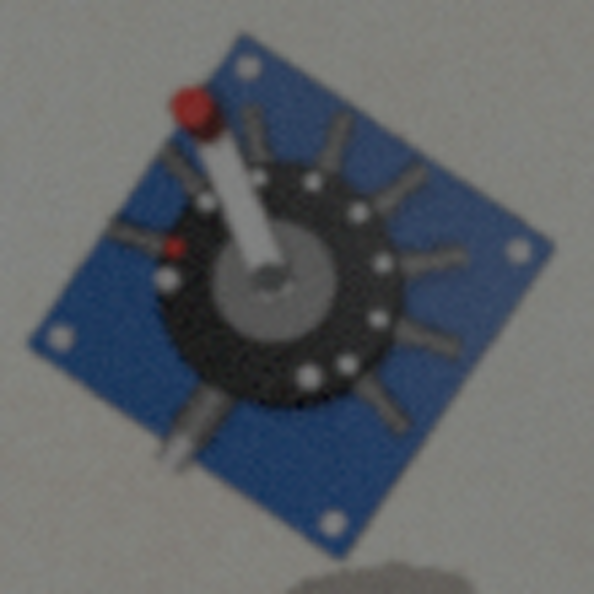

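The lever sits still at about 48°, so I'll use the end stop as the reference. The plan is to straddle the post loosely from above with the jaws tangential, sweep it back, and check. I'm moving above the post now.

{"op": "drive_tool", "data": {
  "series": [
    {"tx": 0.022,"ty": 0.032},
    {"tx": 0.022,"ty": 0.032},
    {"tx": 0.022,"ty": 0.032},
    {"tx": 0.022,"ty": 0.032},
    {"tx": 0.022,"ty": 0.032},
    {"tx": 0.022,"ty": 0.032},
    {"tx": 0.022,"ty": 0.032},
    {"tx": 0.022,"ty": 0.032},
    {"tx": 0.022,"ty": 0.032},
    {"tx": 0.022,"ty": 0.032}
  ]
}}

```text
$.series[0]: bad value
```

{"op": "drive_tool", "data": {
  "series": [
    {"tx": 0.022,"ty": 0.032,"tz": 0,"wx": 0,"wy": 0,"wz": 0,"hand": 100},
    {"tx": 0.022,"ty": 0.032,"tz": 0,"wx": 0,"wy": 0,"wz": 0,"hand": 100},
    {"tx": 0.022,"ty": 0.032,"tz": 0,"wx": 0,"wy": 0,"wz": 0,"hand": 100},
    {"tx": 0.022,"ty": 0.032,"tz": 0,"wx": 0,"wy": 0,"wz": 0,"hand": 100},
    {"tx": 0.022,"ty": 0.032,"tz": 0,"wx": 0,"wy": 0,"wz": 0,"hand": 100},
    {"tx": 0.022,"ty": 0.032,"tz": 0,"wx": 0,"wy": 0,"wz": 0,"hand": 100},
    {"tx": 0.022,"ty": 0.032,"tz": 0,"wx": 0,"wy": 0,"wz": 0,"hand": 100},
    {"tx": 0.022,"ty": 0.032,"tz": 0,"wx": 0,"wy": 0,"wz": 0,"hand": 100}
  ]
}}

```text
clock: 0.87
ee_pos: [0.3259, -0.3448, 0.2525]
orientation: [[0.974, 0.227, -0.002], [0.227, -0.974, 0.0], [-0.002, -0.001, -1.0]]
ft_force: [1.5, -0.6, 0.4]
finger_gap: 0.0852
```

{"op": "drive_tool", "data": {
  "series": [
    {"tx": 0.022,"ty": 0.033,"tz": 0,"wx": 0,"wy": 0,"wz": 0.02,"hand": 100},
    {"tx": 0.022,"ty": 0.033,"tz": 0,"wx": 0,"wy": 0,"wz": 0.02,"hand": 100},
    {"tx": 0.022,"ty": 0.033,"tz": 0,"wx": 0,"wy": 0,"wz": 0.02,"hand": 100},
    {"tx": 0.022,"ty": 0.033,"tz": 0,"wx": 0,"wy": 0,"wz": 0.02,"hand": 100},
    {"tx": 0.022,"ty": 0.033,"tz": 0,"wx": 0,"wy": 0,"wz": 0.02,"hand": 100},
    {"tx": 0.022,"ty": 0.033,"tz": 0,"wx": 0,"wy": 0,"wz": 0.02,"hand": 100},
    {"tx": 0.022,"ty": 0.033,"tz": 0,"wx": 0,"wy": 0,"wz": 0.02,"hand": 100},
    {"tx": 0.022,"ty": 0.033,"tz": 0,"wx": 0,"wy": 0,"wz": 0.02,"hand": 100},
    {"tx": 0.022,"ty": 0.033,"tz": 0,"wx": 0,"wy": 0,"wz": 0.02,"hand": 100},
    {"tx": 0.022,"ty": 0.033,"tz": 0,"wx": 0,"wy": 0,"wz": 0.02,"hand": 100}
  ]
}}

```text
clock: 1.7
ee_pos: [0.5518, 0.0048, 0.253]
orientation: [[0.906, 0.424, 0.002], [0.424, -0.906, -0.003], [0.001, 0.003, -1.0]]
ft_force: [1.2, -0.5, 0.4]
finger_gap: 0.0854
```

{"op": "drive_tool", "data": {
  "series": [
    {"tx": 0.022,"ty": 0.026,"tz": 0,"wx": 0,"wy": 0,"wz": 0,"hand": 100},
    {"tx": 0.022,"ty": 0.026,"tz": 0,"wx": 0,"wy": 0,"wz": 0,"hand": 100},
    {"tx": 0.022,"ty": 0.026,"tz": 0,"wx": 0,"wy": 0,"wz": 0,"hand": 100},
    {"tx": 0.0,"ty": 0.0,"tz": 0,"wx": 0,"wy": 0,"wz": 0,"hand": 100}
  ]
}}

```text
clock: 2.03
ee_pos: [0.6222, 0.0946, 0.2518]
orientation: [[0.902, 0.432, 0.004], [0.432, -0.902, 0.001], [0.004, 0.001, -1.0]]
ft_force: [0.1, 0.6, 0.9]
finger_gap: 0.0854
```

```bash
python3 - <<'E'
from h import *
from cell import r
c=r.camera("top"); s=r.camera("scene")
cv2.imwrite("pics/t2.png",c["frame"][:,:,::-1])
cv2.imwrite("pics/s2.png",cv2.resize(s["frame"][120:280,280:480],None,fx=4,fy=3.7)[:,:,::-1])
st=r.read_state();print(st["clock"],st["ee_pos"],st["joints"])
E
```

```text
2.1333 [0.61958021 0.09102691 0.25150212] [ 0.03506269  0.22355198  1.61466951 -0.0027775   1.30344798  1.16189943]
```

View pics/s2.png

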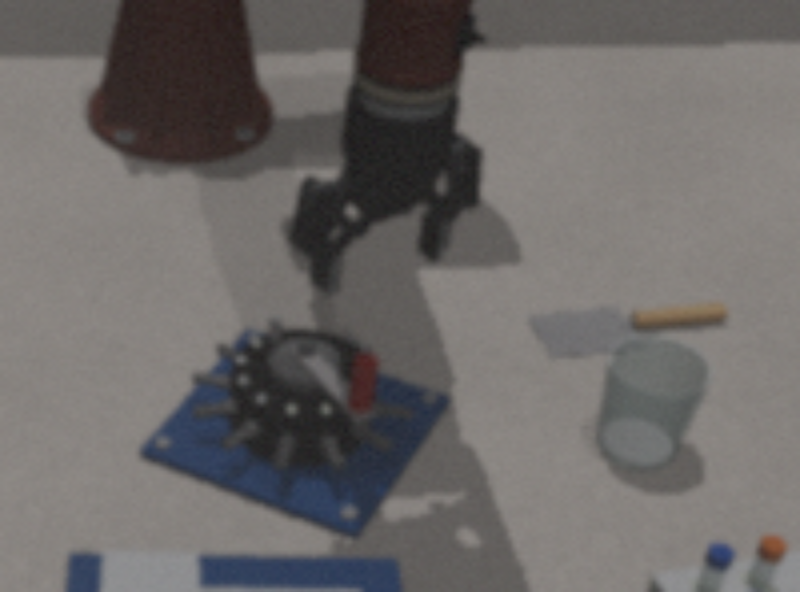

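View pics/t2.png

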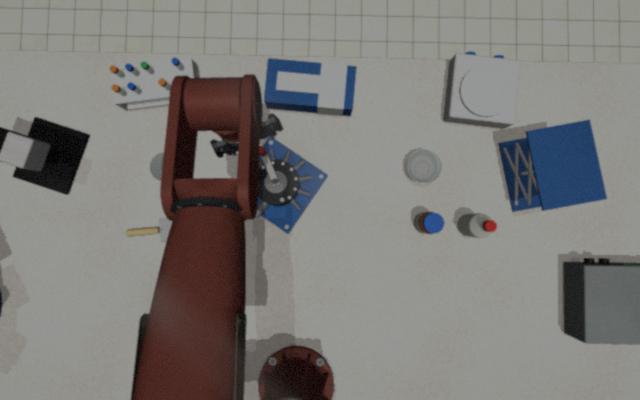

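Both views show the gripper above the post with open fingers on either side and nothing else nearby. I'm descending.

{"op": "drive_tool", "data": {
  "series": [
    {"tx": 0.003,"ty": 0.0,"tz": -0.025,"wx": 0,"wy": 0,"wz": 0,"hand": 100},
    {"tx": 0.002,"ty": 0.0,"tz": -0.025,"wx": 0,"wy": 0,"wz": 0,"hand": 100},
    {"tx": 0.0,"ty": 0.0,"tz": -0.025,"wx": 0,"wy": 0,"wz": 0,"hand": 100},
    {"tx": 0.0,"ty": 0.0,"tz": -0.02,"wx": 0,"wy": 0,"wz": 0,"hand": 100},
    {"tx": 0.0,"ty": 0.0,"tz": -0.012,"wx": 0,"wy": 0,"wz": 0,"hand": 100},
    {"tx": 0.0,"ty": 0.0,"tz": 0,"wx": 0,"wy": 0,"wz": 0,"hand": 100}
  ]
}}

```text
clock: 2.63
ee_pos: [0.6215, 0.0839, 0.1438]
orientation: [[0.905, 0.425, 0.003], [0.425, -0.905, -0.006], [-0.0, 0.007, -1.0]]
ft_force: [-0.9, 0.0, 0.4]
finger_gap: 0.0858
```

{"op": "drive_tool", "data": {
  "series": [
    {"tx": 0.004,"ty": 0.008,"tz": -0.01,"wx": 0,"wy": 0,"wz": 0,"hand": 100},
    {"tx": 0.0,"ty": 0.0,"tz": 0,"wx": 0,"wy": 0,"wz": 0,"hand": 100},
    {"tx": 0.0,"ty": 0.0,"tz": 0,"wx": 0,"wy": 0,"wz": 0,"hand": 100}
  ]
}}

```text
clock: 2.88
ee_pos: [0.6257, 0.0903, 0.1346]
orientation: [[0.906, 0.422, 0.004], [0.422, -0.906, -0.007], [0.0, 0.008, -1.0]]
ft_force: [1.0, 0.2, 1.1]
finger_gap: 0.0856
```

{"op": "drive_tool", "data": {
  "series": [
    {"tx": 0.0,"ty": 0.0,"tz": 0,"wx": 0,"wy": 0,"wz": 0,"hand": 38},
    {"tx": 0.0,"ty": 0.0,"tz": 0,"wx": 0,"wy": 0,"wz": 0,"hand": 38},
    {"tx": 0.0,"ty": 0.0,"tz": 0,"wx": 0,"wy": 0,"wz": 0,"hand": 38},
    {"tx": 0.0,"ty": 0.0,"tz": 0,"wx": 0,"wy": 0,"wz": 0,"hand": 38},
    {"tx": 0.0,"ty": 0.0,"tz": 0,"wx": 0,"wy": 0,"wz": 0,"hand": 38},
    {"tx": 0.0,"ty": 0.0,"tz": 0,"wx": 0,"wy": 0,"wz": 0,"hand": 38}
  ]
}}

```text
clock: 3.38
ee_pos: [0.6293, 0.0909, 0.1403]
orientation: [[0.906, 0.423, 0.013], [0.423, -0.906, -0.006], [0.009, 0.011, -1.0]]
ft_force: [0.6, 0.3, -0.5]
finger_gap: 0.0325
```

```bash
python3 - <<'E'
from h import *
from cell import r
s=r.camera("scene")
cv2.imwrite("pics/s3.png",cv2.resize(s["frame"][170:270,300:425],None,fx=6,fy=6,interpolation=cv2.INTER_CUBIC)[:,:,::-1])
st=r.read_state();print(st["clock"],st["ee_pos"],st["ft_force"],st["finger_gap"])
E
```

```text
3.4333 [0.62939212 0.09084866 0.14030729] [ 0.00229099 -0.1319227   0.63433401] 0.03229718466345795
```

View pics/s3.png

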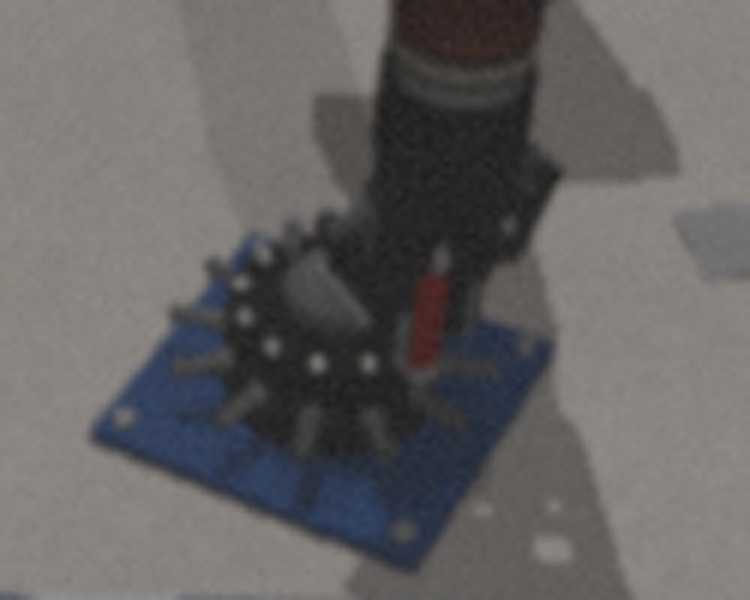

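The post is between the fingers with no contact force. I'm sweeping anticlockwise and turning the tool along with it.

{"op": "drive_tool", "data": {
  "series": [
    {"tx": -0.007,"ty": 0.009,"tz": -0.006,"wx": 0,"wy": 0,"wz": 0.105,"hand": 38},
    {"tx": -0.005,"ty": 0.007,"tz": 0,"wx": 0,"wy": 0,"wz": 0.105,"hand": 38},
    {"tx": -0.005,"ty": 0.0065,"tz": 0,"wx": 0,"wy": 0,"wz": 0.105,"hand": 38},
    {"tx": -0.006,"ty": 0.006,"tz": 0,"wx": 0,"wy": 0,"wz": 0.105,"hand": 38}
  ]
}}

```text
clock: 3.77
ee_pos: [0.6094, 0.1173, 0.1357]
orientation: [[0.643, 0.766, 0.022], [0.766, -0.643, -0.002], [0.013, 0.018, -1.0]]
ft_force: [-0.1, 0.6, 1.1]
finger_gap: 0.0323
```

{"op": "drive_tool", "data": {
  "series": [
    {"tx": -0.006,"ty": 0.005,"tz": -0.003,"wx": 0,"wy": 0.02,"wz": 0.105,"hand": 38},
    {"tx": -0.007,"ty": 0.005,"tz": 0,"wx": 0,"wy": 0,"wz": 0.105,"hand": 38},
    {"tx": -0.007,"ty": 0.004,"tz": 0,"wx": 0,"wy": 0,"wz": 0.105,"hand": 38},
    {"tx": -0.008,"ty": 0.003,"tz": 0,"wx": 0,"wy": 0,"wz": 0.105,"hand": 38}
  ]
}}

```text
clock: 4.1
ee_pos: [0.5905, 0.1297, 0.1356]
orientation: [[0.252, 0.967, 0.029], [0.968, -0.252, -0.006], [0.002, 0.03, -1.0]]
ft_force: [5.7, 0.9, -4.0]
finger_gap: 0.0327
```

{"op": "drive_tool", "data": {
  "series": [
    {"tx": -0.008,"ty": 0.004,"tz": 0,"wx": 0,"wy": 0.02,"wz": 0,"hand": 38},
    {"tx": -0.007,"ty": 0.003,"tz": 0,"wx": 0,"wy": 0,"wz": 0,"hand": 38},
    {"tx": -0.006,"ty": 0.002,"tz": 0,"wx": 0,"wy": 0,"wz": 0,"hand": 38}
  ]
}}

```text
clock: 4.35
ee_pos: [0.5719, 0.1392, 0.1366]
orientation: [[0.249, 0.968, 0.018], [0.969, -0.249, -0.004], [0.0, 0.018, -1.0]]
ft_force: [-0.7, 0.1, -0.4]
finger_gap: 0.0325
```

```bash
python3 - <<'E'
from h import *
from cell import r
s=r.camera("scene")
cv2.imwrite("pics/s4.png",cv2.resize(s["frame"][170:270,300:425],None,fx=6,fy=6,interpolation=cv2.INTER_CUBIC)[:,:,::-1])
st=r.read_state();print(st["clock"],st["ee_pos"],st["ft_force"],st["finger_gap"])
d=st["ee_pos"][:2]-[.5527,.0598];print(np.degrees(np.arctan2(d[1],d[0])),np.hypot(*d))
E
```

```text
4.4 [0.57044605 0.13957181 0.136325  ] [-0.80577799 -0.33956236 -0.62637388] 0.03230929486546934
77.45820258639868 0.08172186634084577
```

View pics/s4.png

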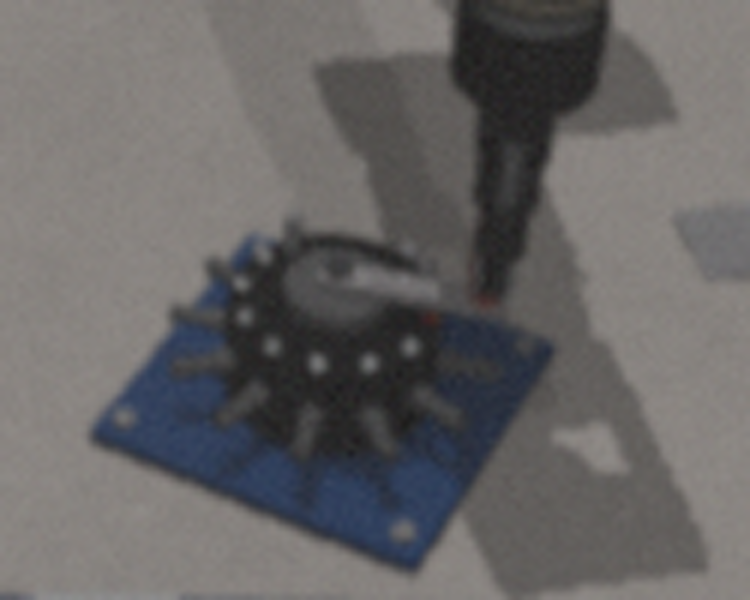

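```bash
python3 - <<'E'
from h import *
s=dict(np.load("scene0.npz"))
for th in (-15,-3,0,10,15,20):
    b=np.radians(105-33.42-th); e=lambda rr,z:((proj(s,[.5527+rr*np.cos(b),.0598+rr*np.sin(b),z])-[300,170])*6).round(0)
    print(th,"axis",e(0,.098),"bar65",e(.065,.098),"post",e(.08,.110))
E
```

```text
-15 axis [338. 271.] bar65 [457. 272.] post [487. 256.]
-3 axis [338. 271.] bar65 [457. 288.] post [488. 276.]
0 axis [338. 271.] bar65 [456. 292.] post [487. 281.]
10 axis [338. 271.] bar65 [451. 306.] post [481. 297.]
15 axis [338. 271.] bar65 [448. 312.] post [476. 305.]
20 axis [338. 271.] bar65 [443. 318.] post [470. 312.]
```

The bar is along the red-dot direction, within a few degrees. I'll nudge on to feel the hard stop and hold there.

{"op": "drive_tool", "data": {
  "series": [
    {"tx": -0.003,"ty": 0.0,"tz": -0.002,"wx": 0,"wy": 0.015,"wz": 0,"hand": 38},
    {"tx": -0.003,"ty": 0.0,"tz": 0,"wx": 0,"wy": 0,"wz": 0,"hand": 38},
    {"tx": 0,"ty": 0.0,"tz": 0,"wx": 0,"wy": 0,"wz": 0,"hand": 38}
  ]
}}

```text
clock: 4.65
ee_pos: [0.5691, 0.1395, 0.1366]
orientation: [[0.247, 0.969, 0.015], [0.969, -0.247, -0.004], [-0.001, 0.015, -1.0]]
ft_force: [1.9, -2.3, -2.1]
finger_gap: 0.0324
```

{"op": "drive_tool", "data": {
  "series": [
    {"tx": -0.005,"ty": 0.001,"tz": 0,"wx": 0,"wy": 0.01,"wz": 0,"hand": 38},
    {"tx": -0.003,"ty": 0.001,"tz": 0,"wx": 0,"wy": 0,"wz": 0,"hand": 38},
    {"tx": -0.002,"ty": 0.0,"tz": 0,"wx": 0,"wy": 0,"wz": 0,"hand": 38}
  ]
}}

```text
clock: 4.9
ee_pos: [0.5659, 0.1405, 0.1368]
orientation: [[0.248, 0.968, 0.022], [0.969, -0.248, -0.005], [0.001, 0.022, -1.0]]
ft_force: [8.5, 1.8, -5.6]
finger_gap: 0.0323
```

{"op": "drive_tool", "data": {
  "series": [
    {"tx": -0.003,"ty": 0.0,"tz": 0,"wx": 0,"wy": 0,"wz": 0,"hand": 38},
    {"tx": -0.002,"ty": 0.0,"tz": 0,"wx": 0,"wy": 0,"wz": 0,"hand": 38},
    {"tx": -0.002,"ty": 0.0,"tz": 0,"wx": 0,"wy": 0,"wz": 0,"hand": 38}
  ]
}}

```text
clock: 5.15
ee_pos: [0.566, 0.1403, 0.1368]
orientation: [[0.249, 0.968, 0.04], [0.968, -0.249, -0.003], [0.007, 0.04, -0.999]]
ft_force: [7.2, 0.4, -5.7]
finger_gap: 0.0329
```

```bash
python3 - <<'E'
from h import *
from cell import r
s=r.camera("scene")
cv2.imwrite("pics/s5.png",cv2.resize(s["frame"][170:270,300:425],None,fx=6,fy=6,interpolation=cv2.INTER_CUBIC)[:,:,::-1])
st=r.read_state();print(st["clock"],st["ee_pos"],st["ft_force"],st["finger_gap"],st["joints"])
E
```

```text
5.2 [0.56602337 0.14032094 0.13686262] [ 8.04879735  0.68112068 -5.68770024] 0.03223719010574995 [ 0.12647821  0.2380142   1.82994983 -0.00915593  1.03376287  0.38299987]
```

View pics/s5.png

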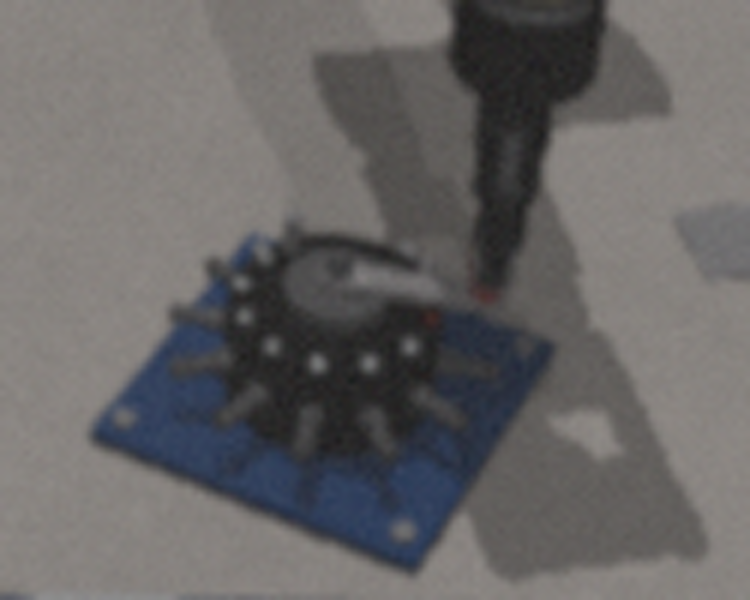

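The arm holds firm against about 8 N, and the bar and post pixels match lever angle 0 (±3°). That is the end stop, held for more than 0.25 s. I'm now sweeping clockwise in steps.

{"op": "drive_tool", "data": {
  "series": [
    {"tx": 0.011,"ty": -0.004,"tz": -0.003,"wx": 0,"wy": 0.03,"wz": -0.1,"hand": 38},
    {"tx": 0.0105,"ty": -0.004,"tz": 0,"wx": 0,"wy": 0.01,"wz": -0.1,"hand": 38},
    {"tx": 0.0095,"ty": -0.0055,"tz": 0,"wx": 0,"wy": 0,"wz": -0.1,"hand": 38}
  ]
}}

```text
clock: 5.45
ee_pos: [0.5901, 0.1293, 0.1323]
orientation: [[0.534, 0.845, -0.022], [0.845, -0.534, 0.0], [-0.011, -0.018, -1.0]]
ft_force: [-7.1, 5.8, 6.6]
finger_gap: 0.0326
```

{"op": "drive_tool", "data": {
  "series": [
    {"tx": 0.0095,"ty": -0.005,"tz": 0,"wx": 0,"wy": -0.015,"wz": -0.1,"hand": 38},
    {"tx": 0.0085,"ty": -0.007,"tz": 0,"wx": 0,"wy": 0,"wz": -0.1,"hand": 38},
    {"tx": 0.0075,"ty": -0.008,"tz": 0,"wx": 0,"wy": 0,"wz": -0.1,"hand": 38}
  ]
}}

```text
clock: 5.7
ee_pos: [0.6107, 0.1129, 0.1312]
orientation: [[0.771, 0.637, -0.022], [0.637, -0.77, 0.012], [-0.01, -0.024, -1.0]]
ft_force: [-0.4, 0.7, 0.3]
finger_gap: 0.0325
```

{"op": "drive_tool", "data": {
  "series": [
    {"tx": 0.0085,"ty": -0.0085,"tz": 0.001,"wx": 0,"wy": -0.015,"wz": -0.1,"hand": 38},
    {"tx": 0.0055,"ty": -0.0095,"tz": 0,"wx": 0,"wy": 0,"wz": -0.1,"hand": 38},
    {"tx": 0.004,"ty": -0.0105,"tz": 0,"wx": 0,"wy": 0,"wz": -0.1,"hand": 38}
  ]
}}

```text
clock: 5.95
ee_pos: [0.6239, 0.0915, 0.131]
orientation: [[0.931, 0.364, -0.017], [0.365, -0.931, 0.033], [-0.004, -0.037, -0.999]]
ft_force: [3.0, 8.2, -0.8]
finger_gap: 0.0323
```

{"op": "drive_tool", "data": {
  "series": [
    {"tx": 0.006,"ty": -0.0095,"tz": 0.001,"wx": -0.03,"wy": -0.015,"wz": -0.1,"hand": 38},
    {"tx": 0.003,"ty": -0.011,"tz": 0,"wx": 0,"wy": 0,"wz": -0.1,"hand": 38},
    {"tx": 0.001,"ty": -0.011,"tz": 0,"wx": 0,"wy": 0,"wz": -0.1,"hand": 38}
  ]
}}

```text
clock: 6.2
ee_pos: [0.6318, 0.0646, 0.1312]
orientation: [[0.998, 0.056, -0.007], [0.056, -0.998, 0.015], [-0.006, -0.015, -1.0]]
ft_force: [0.6, 11.3, 0.7]
finger_gap: 0.032
```

```bash
python3 - <<'E'
from h import *
from cell import r
s=r.camera("scene")
cv2.imwrite("pics/s6.png",cv2.resize(s["frame"][170:270,300:425],None,fx=6,fy=6,interpolation=cv2.INTER_CUBIC)[:,:,::-1])
st=r.read_state();print(st["clock"],st["ee_pos"],st["orientation"],st["ft_force"],st["finger_gap"],st["joints"])
for th in (50,60,70,80,90,100):
    b=np.radians(105-33.42-th); e=lambda rr,z:((proj(s,[.5527+rr*np.cos(b),.0598+rr*np.sin(b),z])-[300,170])*6).round(0)
    print(th,"axis",e(0,.098),"bar65",e(.065,.098),"post",e(.08,.110))
E
```

```text
6.25 [0.63223596 0.06274239 0.13122878] [[ 0.9986731   0.05120062 -0.00552544]
 [ 0.05126886 -0.99860014  0.01301025]
 [-0.00485157 -0.01327627 -0.9999001 ]] [ 1.76266298  3.0698064  -1.08763714] 0.03220118354589218 [-0.01720354  0.36807469  1.67366051  0.01444884  1.10564824  1.49581447]
50 axis [338. 271.] bar65 [398. 345.] post [415. 346.]
60 axis [338. 271.] bar65 [379. 350.] post [391. 352.]
70 axis [338. 271.] bar65 [358. 352.] post [365. 355.]
80 axis [338. 271.] bar65 [336. 352.] post [338. 354.]
90 axis [338. 271.] bar65 [315. 349.] post [311. 351.]
100 axis [338. 271.] bar65 [294. 344.] post [285. 344.]
```

View pics/s6.png

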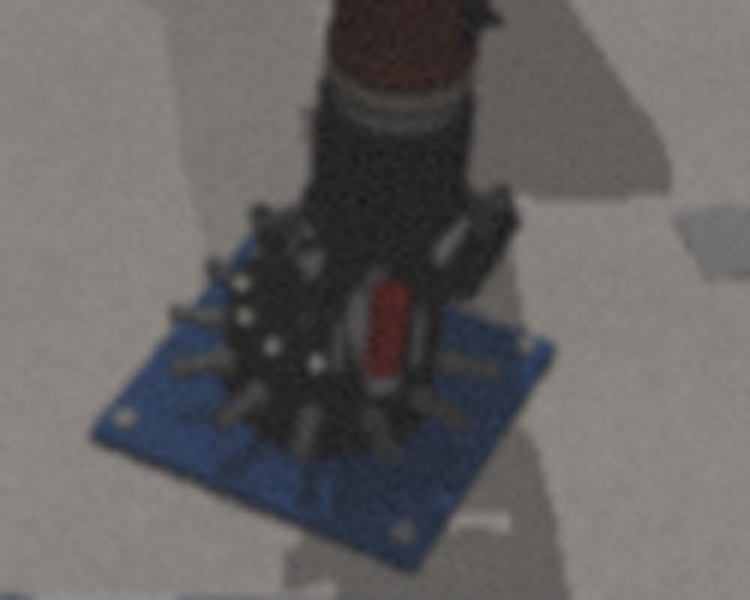

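The post is between the pads, and its pixel position (385,355) gives about 62°, which is notch 2 as expected. I'm going on to notch 3.

{"op": "drive_tool", "data": {
  "series": [
    {"tx": 0.0,"ty": -0.011,"tz": 0.001,"wx": -0.01,"wy": 0,"wz": -0.07,"hand": 38},
    {"tx": -0.002,"ty": -0.011,"tz": 0,"wx": 0,"wy": 0,"wz": -0.07,"hand": 38},
    {"tx": -0.003,"ty": -0.0095,"tz": 0,"wx": 0,"wy": 0,"wz": -0.07,"hand": 38}
  ]
}}

```text
clock: 6.5
ee_pos: [0.6286, 0.0379, 0.1316]
orientation: [[0.986, -0.169, -0.0], [-0.169, -0.985, 0.017], [-0.003, -0.017, -1.0]]
ft_force: [1.7, 2.7, 0.6]
finger_gap: 0.0324
```

```bash
python3 - <<'E'
from h import *
from cell import r
s=r.camera("scene")
cv2.imwrite("pics/s7.png",cv2.resize(s["frame"][170:270,300:425],None,fx=6,fy=6,interpolation=cv2.INTER_CUBIC)[:,:,::-1])
st=r.read_state();print(st["clock"],st["ee_pos"],st["orientation"],st["ft_force"],st["finger_gap"],st["joints"])
d=st["ee_pos"][:2]-[.5527,.0598];print(np.degrees(np.arctan2(d[1],d[0])),np.hypot(*d))
E
```

```text
6.55 [0.62750372 0.03583313 0.13140896] [[ 0.98515501 -0.17164956 -0.00245725]
 [-0.17159434 -0.98505313  0.01502347]
 [-0.00499929 -0.0143788  -0.99988412]] [-0.72488571 -1.04547129 -0.0686224 ] 0.03242415394321575 [-0.06120622  0.3535623   1.69276893  0.01666912  1.09868968  1.67446992]
-17.765291902213157 0.07854939665245632
```

View pics/s7.png

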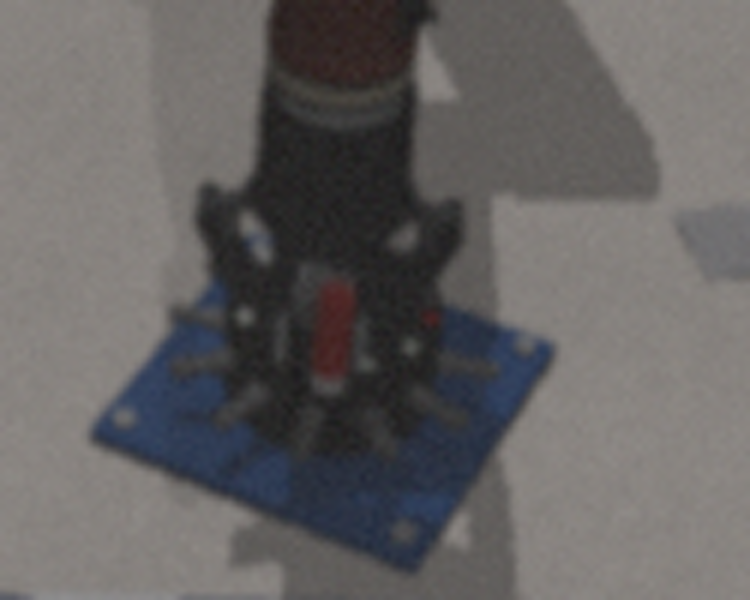

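Post at about (333,355), so roughly 82° and moving into notch 3. I'm continuing more gently towards notch 4.

{"op": "drive_tool", "data": {
  "series": [
    {"tx": -0.002,"ty": -0.0095,"tz": 0.001,"wx": -0.01,"wy": 0,"wz": -0.08,"hand": 38},
    {"tx": -0.004,"ty": -0.009,"tz": 0,"wx": 0,"wy": 0,"wz": -0.08,"hand": 38}
  ]
}}

```text
clock: 6.72
ee_pos: [0.6213, 0.0207, 0.1318]
orientation: [[0.944, -0.331, -0.002], [-0.33, -0.944, 0.013], [-0.006, -0.011, -1.0]]
ft_force: [6.9, 8.6, -1.7]
finger_gap: 0.0326
```

```bash
cat > look.py <<'E'
import sys
from h import *
from cell import r
s=r.camera("scene")
cv2.imwrite(f"pics/{sys.argv[1]}.png",cv2.resize(s["frame"][170:270,300:425],None,fx=6,fy=6,interpolation=cv2.INTER_CUBIC)[:,:,::-1])
st=r.read_state();print(st["clock"],st["ee_pos"],st["orientation"][:,1:].round(3).tolist(),st["ft_force"],st["finger_gap"],st["joints"][5])
d=st["ee_pos"][:2]-[.5527,.0598];print(np.degrees(np.arctan2(d[1],d[0])),np.hypot(*d))
for th in (80,90,100,110,120,130):
    b=np.radians(105-33.42-th); e=lambda rr,z:((proj(s,[.5527+rr*np.cos(b),.0598+rr*np.sin(b),z])-[300,170])*6).round(0).tolist()
    print(th,"base",e(.08,.098),"top",e(.08,.152))
E
python3 look.py s8
```

```text
6.7667 [0.62061695 0.01868613 0.13176443] [[-0.333, -0.003], [-0.943, 0.01], [-0.008, -1.0]] [1.7927461  0.16814283 0.06212312] 0.0325666522444483 1.8183141113419967
-31.188828098691808 0.07939182714871505
80 base [336.0, 371.0] top [344.0, 293.0]
90 base [309.0, 368.0] top [317.0, 290.0]
100 base [284.0, 361.0] top [290.0, 283.0]
110 base [260.0, 352.0] top [266.0, 274.0]
120 base [239.0, 340.0] top [244.0, 262.0]
130 base [221.0, 326.0] top [226.0, 249.0]
```

View pics/s8.png

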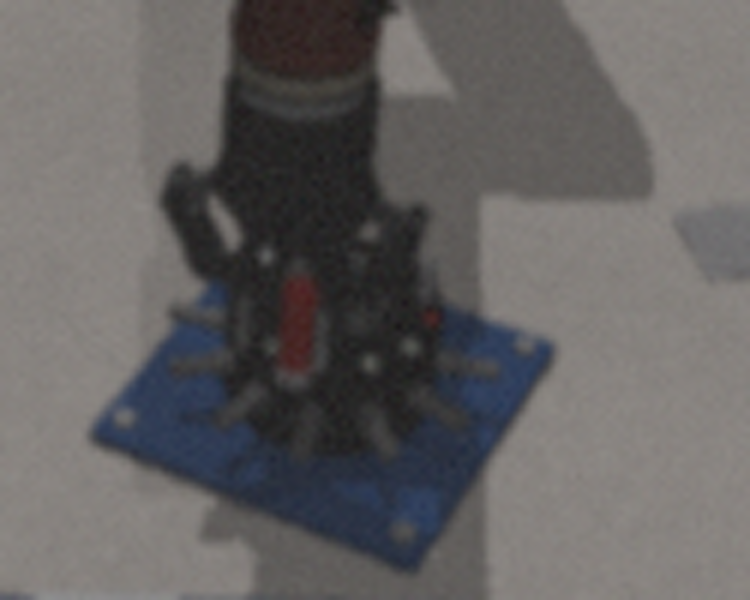

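Post at about (296,372)–(302,278), so roughly 97°. Next is the last half of the click.

{"op": "drive_tool", "data": {
  "series": [
    {"tx": -0.005,"ty": -0.008,"tz": 0.001,"wx": -0.01,"wy": 0,"wz": -0.08,"hand": 38},
    {"tx": -0.004,"ty": -0.004,"tz": 0,"wx": 0,"wy": 0,"wz": -0.08,"hand": 38}
  ]
}}

```text
clock: 6.93
ee_pos: [0.6124, 0.009, 0.1322]
orientation: [[0.876, -0.482, -0.0], [-0.482, -0.876, 0.005], [-0.003, -0.004, -1.0]]
ft_force: [1.6, 1.1, 0.8]
finger_gap: 0.0324
```

```bash
python3 look.py s9
```

```text
6.9833 [0.61140136 0.00842895 0.13195842] [[-0.485, -0.002], [-0.875, 0.004], [-0.003, -1.0]] [-0.55015522 -0.54816471  0.24558012] 0.03290266149802213 1.9719386510074475
-41.18999727197822 0.07800534674240601
80 base [336.0, 371.0] top [344.0, 293.0]
90 base [309.0, 368.0] top [317.0, 290.0]
100 base [284.0, 361.0] top [290.0, 283.0]
110 base [260.0, 352.0] top [266.0, 274.0]
120 base [239.0, 340.0] top [244.0, 262.0]
130 base [221.0, 326.0] top [226.0, 249.0]
```

View pics/s9.png

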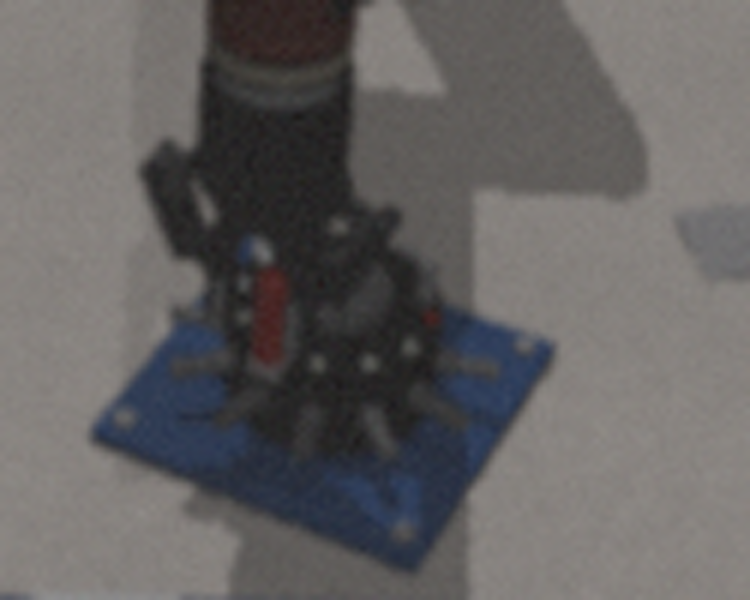

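Post at about (267,362)–(272,270), so roughly 108°: past half-way. I'll centre the cage on notch 4 and let it settle.

{"op": "drive_tool", "data": {
  "series": [
    {"tx": -0.004,"ty": -0.006,"tz": 0.001,"wx": 0,"wy": 0,"wz": -0.06,"hand": 38},
    {"tx": 0,"ty": 0,"tz": 0,"wx": 0,"wy": 0,"wz": -0.04,"hand": 38},
    {"tx": 0,"ty": 0,"tz": 0,"wx": 0,"wy": 0,"wz": 0,"hand": 38}
  ]
}}

```text
clock: 7.23
ee_pos: [0.6049, 0.0029, 0.1317]
orientation: [[0.824, -0.567, -0.009], [-0.567, -0.824, 0.006], [-0.01, 0.0, -1.0]]
ft_force: [-1.6, 0.1, 0.3]
finger_gap: 0.0322
```

```bash
python3 look.py s10
```

```text
7.2833 [0.60481468 0.00288514 0.1315984 ] [[-0.566, -0.009], [-0.825, 0.005], [0.001, -1.0]] [-0.47804663 -0.01741666  0.17268222] 0.03228725089444528 2.056633342898951
-47.52089963066769 0.07717020569494622
80 base [336.0, 371.0] top [344.0, 293.0]
90 base [309.0, 368.0] top [317.0, 290.0]
100 base [284.0, 361.0] top [290.0, 283.0]
110 base [260.0, 352.0] top [266.0, 274.0]
120 base [239.0, 340.0] top [244.0, 262.0]
130 base [221.0, 326.0] top [226.0, 249.0]
```

View pics/s10.png

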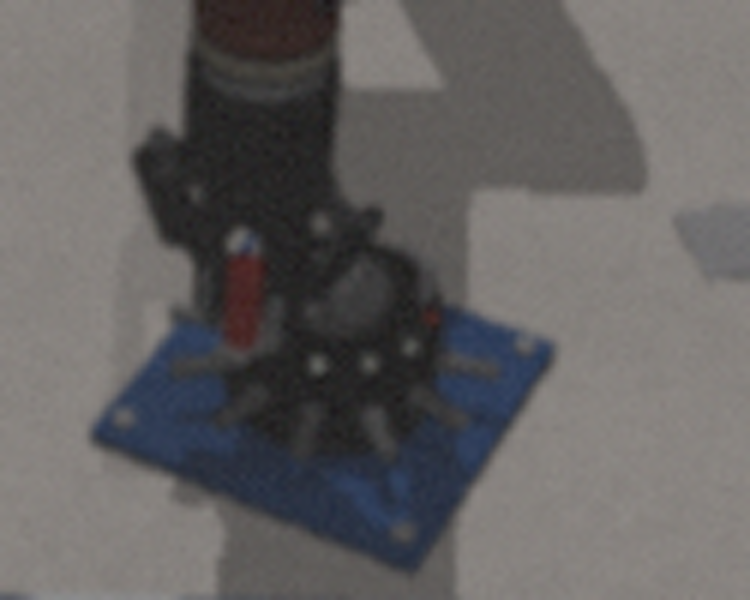

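Post at about (241,347)–(247,257), so roughly 120°, with no contact force: the fourth notch. I'm opening and lifting away.

{"op": "drive_tool", "data": {
  "series": [
    {"tx": 0,"ty": 0,"tz": 0,"wx": 0,"wy": 0,"wz": 0,"hand": 90},
    {"tx": 0,"ty": 0,"tz": 0,"wx": 0,"wy": 0,"wz": 0,"hand": 90},
    {"tx": 0,"ty": 0,"tz": 0,"wx": 0,"wy": 0,"wz": 0,"hand": 90},
    {"tx": 0,"ty": 0,"tz": 0.02,"wx": 0,"wy": 0,"wz": 0,"hand": 90},
    {"tx": 0,"ty": 0,"tz": 0.03,"wx": 0,"wy": 0,"wz": 0,"hand": 90},
    {"tx": 0,"ty": 0,"tz": 0.03,"wx": 0,"wy": 0,"wz": 0,"hand": 90},
    {"tx": 0,"ty": 0,"tz": 0.03,"wx": 0,"wy": 0,"wz": 0,"hand": 90}
  ]
}}

```text
clock: 7.87
ee_pos: [0.5959, 0.0042, 0.2332]
orientation: [[0.83, -0.557, -0.036], [-0.557, -0.83, 0.008], [-0.034, 0.014, -0.999]]
ft_force: [-0.7, 0.3, -0.9]
finger_gap: 0.0766
```

Now I'll back the arm away to the right, high up, so the top camera can see.

{"op": "drive_tool", "data": {
  "series": [
    {"tx": -0.01,"ty": -0.03,"tz": 0.01,"wx": 0,"wy": -0.03,"wz": 0,"hand": 90},
    {"tx": -0.01,"ty": -0.03,"tz": 0.01,"wx": 0,"wy": 0,"wz": 0,"hand": 90},
    {"tx": -0.01,"ty": -0.03,"tz": 0.01,"wx": 0,"wy": 0,"wz": 0,"hand": 90},
    {"tx": -0.01,"ty": -0.03,"tz": 0,"wx": 0,"wy": 0,"wz": 0,"hand": 90},
    {"tx": -0.01,"ty": -0.03,"tz": 0,"wx": 0,"wy": 0,"wz": 0,"hand": 90},
    {"tx": 0,"ty": -0.03,"tz": 0,"wx": 0,"wy": 0,"wz": 0,"hand": 90},
    {"tx": 0,"ty": 0,"tz": 0,"wx": 0,"wy": 0,"wz": 0,"hand": 90},
    {"tx": 0,"ty": 0,"tz": 0,"wx": 0,"wy": 0,"wz": 0,"hand": 90}
  ]
}}

```text
clock: 8.53
ee_pos: [0.5489, -0.1818, 0.279]
orientation: [[0.838, -0.546, 0.017], [-0.546, -0.838, 0.001], [0.014, -0.011, -1.0]]
ft_force: [-0.2, 0.5, 0.4]
finger_gap: 0.0768
```

```bash
python3 - <<'E'
from h import *
from cell import r
c=r.camera("top"); s=r.camera("scene")
cv2.imwrite("pics/t11.png",c["frame"][:,:,::-1])
f=c["frame"][130:240,225:335]; cv2.imwrite("pics/tz11.png",cv2.resize(f,None,fx=5.4,fy=5.4,interpolation=cv2.INTER_CUBIC)[:,:,::-1])
for uv,_ in red(c["frame"],(225,130,335,240)):
    d=ray(c,uv,.14)[:2]-[.5527,.0598]; print(uv,_,105-33.42-np.degrees(np.arctan2(d[1],d[0])),np.hypot(*d))
for th in (110,120,130):
    b=np.radians(105-33.42-th);print(th,proj(c,[.5527+.08*np.cos(b),.0598+.08*np.sin(b),.145]),proj(s,[.5527+.08*np.cos(b),.0598+.08*np.sin(b),.152]))
print(red(s["frame"],(305,195,405,270)))
st=r.read_state();print(st["clock"],st["ee_pos"],st["ft_force"],abs(st["qvel"]).max())
E
```

```text
[297.27777778 158.19444444] [69, 25, 7, 7, 36] 119.1124911430347 0.08012131790095336
[257.  175.5] [31, 44, 3, 4, 12] -5.288357129592924 0.04056453329071747
110 [293.42612098 154.35030635] [344.26410272 215.68345858]
120 [297.45409424 158.2865927 ] [340.64234889 213.73217835]
130 [300.7343815 162.8631427] [337.59431179 211.44791004]
[(array([340.8       , 214.33333333]), [34, 18, 5, 4, 15]), (array([340.5, 219.5]), [35, 24, 2, 2, 2]), (array([339.5, 224.5]), [34, 29, 2, 2, 2]), (array([372., 223.]), [67, 28, 1, 1, 1])]
8.6333 [ 0.54925371 -0.18083356  0.27879243] [0.10915173 0.86536047 1.23848893] 0.02572256891226406
```

View pics/t11.png

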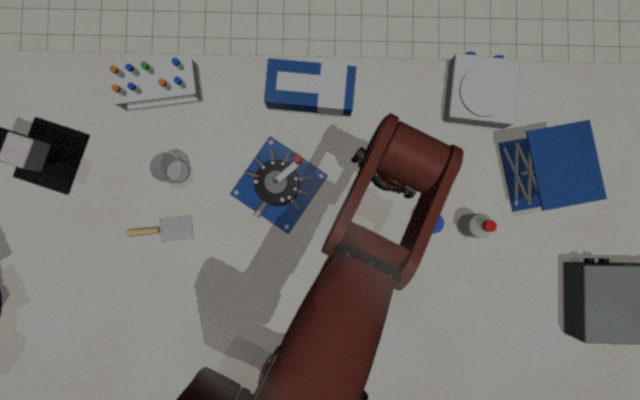

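View pics/tz11.png

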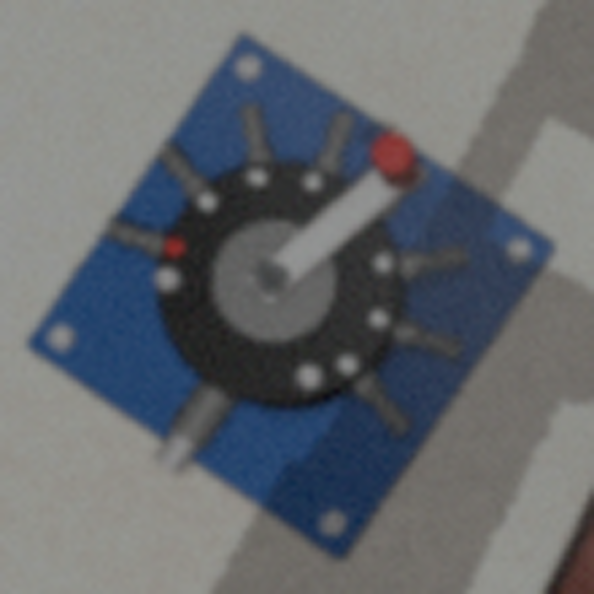

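The lever reads 119.1° and covers the fourth white dot: dots 1–3 and 5–7 are visible, and the post is at pixel (297,158). The arm is clear and the bystanders in view are unmoved, so I'm handing in.

```bash
python3 -c "
from cell import r
print(r.sign_off()); print(r.read_state()['clock'])"
```

```text
the job is handed in; nothing more can be done
None
the job is handed in; nothing more can be done
```

The lever is resting, released, in the fourth notch, and the job is handed in. I straddled the post loosely with the fingers, swept it anticlockwise to the end stop, then turned it clockwise four clicks and backed the arm away.

**End stop:** the arm held firm against about 8 N there for more than 0.25 s. In the scene camera the bar and post matched lever angle 0 to within about 3°. The arm hid the top view at that moment, so this rests on one camera plus the force.

**Fourth notch:** the last top view gives a lever angle of 119.1° (nominal 120°), with the lever over the fourth white dot, and the scene view agrees. At sign-off, at about 8.6 s on the clock, the gripper was about 0.24 m from the valve with no meaningful force on it.

**Bystanders:** the beaker, spatula and wash bottle look unmoved in the last top view. The arm covered the dish and most of the reagent bottle, so I could not recheck them, but the gripper never came near either.

**One mismatch:** at the start the lever read about 48°, between notches 1 and 2, in both cameras, rather than in a notch. I did not find out why and counted from the stop instead.

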